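# Set out the weighing beaker on the draught-shielded balance

### The arm

A 7-joint arm with a two-finger parallel gripper is mounted at the origin on the work surface. World frame = base frame: x ahead of the robot, y to its left, z up, the work surface at z = 0. Lengths are in m, angles in rad, forces in N, time in s.
With the tool pointing down it reaches from about 0.425 to 1.025 m from the base axis. Payload 9.4 kg.
Tool frame: the origin (TCP) lies at the centre of the arm's flange, where the gripper is bolted on; the fingertips stand 186 mm ahead of it and the grasp point (between the pads) lies 167 mm ahead of it (nose_length is the distance from the TCP to the fingertips, in m); y points along the fingers, z is the direction in which the jaws open and shut, and the axes are right-handed (so a half turn about y gives the same grasp; the last joint's range is limited). The gripper opens to 93 mm and grips with 3 to 60 N. Pads are 15 mm wide; open, the fingers measure 128 mm over their backs; the gripper's body (75 mm by 188 mm) begins 65 mm behind the grasp point.
Start: joints at [-1.29, 0.599, -0.003, 1.599, 0.002, 0.943, -0.08], TCP at [0.254, 0.679, 0.405] pointing down, gripper open.
Joint ranges: [-2.57, 2.57], [-0.35, 1.97], [-1.29, 1.29], [0.11, 2.56], [-1.05, 4.19], [0.11, 1.86], [-2.63, 2.63]. Speed limits (rad/s): [2.22, 2.22, 3.01, 3.01, 3.14, 3.14, 3.14].

### API

Orientations are given as [roll, pitch, yaw] about the fixed x, y, z axes, in that order (R = Rz(yaw) Ry(pitch) Rx(roll)).
In Python, from bench import get_state, grab_frame, job_done, nose_length gives the robot as it stands.
- The arm moves only by the tool servo_tool, never from a script. Its argument "series" is a list of rows, each an object with "slide": the shift along the world's x, y, z in m, a list of three; "rot": the turn, a rotation vector about the world's x, y, z in degrees, a list of three; "claw": the closure, from -1 (fully open) to 1 (shut), so that 0 is half open. A call has 1 to 12 rows; each row is the pose to reach, as a shift and turn from the pose commanded when the call began; what a row does not reach only later rows make up. A row lasts 1/12 s, in which the tool goes at most 41.7 mm and 7.16 degrees, less where a joint would pass 70% of its speed; a pose out of reach is approached as far as the arm can. A call with a gripper value outside its range is refused whole. The fingers move at their own pace and stop on an object; "squeeze" is the grip in N (left out, the last holds). Time passes only in rows, so rows that repeat a pose let the fingers close. It gives the time, the measured TCP pose, the force and the opening at its end, in the units of the state.
- get_state(): the state, without advancing time (a new reading comes with each control period).
- grab_frame(name): name is "scene" or "top" or "wrist"; returns a dict with "pixels" (400x640x3 uint8, red, green, blue), "range_z" (400x640 float32, m along the optical axis (not along the pixel's ray), 0 where there is no reading), "fx", "fy", "cx", "cy" (pixels), "xyz" and "rotation" of the camera in the world. Camera axes: x right, y down, z forward; pixel columns grow to the right and rows downward; lengths in m; the calibration is good to about 2 mm. A picture is of the moment at which its call begins.
- job_done(): hands the job in, once; it reports no verdict.
The state is a dict: "t": time; "qpos": joint angles; "dq": joint speeds; "joint_torque": joint torques, N m; "tool_pos": TCP position; "ee_rot": TCP orientation; "contact_force": force on the tool from outside, world axes, zero at the start; "wrist_torque": the same for the moment, N m; "gripper_width": finger opening in m.
Only numpy, scipy, OpenCV 4.12 (cv2) and the standard library are available. Lean on these libraries where they do the work, as an engineer would, in place of code of your own. Each camera call takes 0.05 s, during which the arm holds its last target. There are 200 camera calls.

### The job

Get the balance ready for weighing out a sample: slide the stiff glass lid of its draught shield all the way back, then stand the empty glass beaker upright in the middle of the weighing pan and leave the lid open for the scoop. The beaker is thin glass and the pan is delicate, so hold the beaker lightly, set it down softly and do not lean on the pan. Leave the other things on the bench where they are.

Things in the scene. Friction and masses are not known exactly. Their poses are not given: they have to be found in the camera images.
- balance: Ivory laboratory balance, fixed, 212 mm wide, 400 mm deep. Origin on the bench under the pan's centre; x from its front (sloping console) to its rear, z up. Its glass draught shield, open on top under the lid, is clear inside within 90 mm of the centre in x and 92 in y; floor 74 mm, top of the runners that carry the lid 158 mm above the bench. A tower behind it, no higher, ends at x = 190 mm.
- lid (a joint): How far the clear glass lid of the draught shield is slid back, in m: 0 = shut, 0.150 = fully back against its stop. It slides level along the balance's +x. It is stiff: about 7 N to move it either way, and it stays where it is left. The plate is 180 mm long and 5 mm thick, its upper face 163 mm above the bench.
- lid_handle (a point): Centre of the lid's black handle, a straight upright bar near the lid's front edge: 90 mm long (along y), 12 mm thick (along x), 24 mm high; its foot on the glass lies 12 mm below this point, its top 12 mm above, 187 mm over the bench. Axes as the balance's: the lid opens along x. It moves with the lid; with the lid fully back it stands 70 mm behind the pan's centre.
- pan: The round steel weighing pan in the chamber, 114 mm in diameter. Origin at the centre of its upper face, 85 mm above the bench, z up. It rests on an overload spring of about 1.5 N per mm with 6 mm of travel, and is harmed by a push or blow of more than 8 N in all, or by a glass let fall on it from more than about 5 mm.
- beaker: The empty 50 ml beaker of clear thin glass with white marks, standing open end up on the bench beside the balance, on either side. Outer diameter 42 mm, height 58 mm, 28 to 50 g. Origin at the centre of its underside, z up along its axis. It is round, so it can be taken across the outside from any direction. It cracks if either finger presses on it with more than about 12 N.
- beaker_center (a point): Centre of the beaker, on its axis, 29 mm above its underside.
- sample_jar: Bystander: amber glass jar with white cap, 52 mm wide, 75 mm high, loose. Origin at the centre of its underside.
- check_weight: Bystander: brass 500 g check weight with a knob, 38 mm wide, 65 mm high, loose. Origin at the centre of its underside.
- crucible: Bystander: white porcelain crucible, 48 mm wide, 38 mm high, loose. Origin at the centre of its underside.
- brush: Bystander: flat balance brush lying on the bench, 160 mm long, 12 mm high, loose.
- scoop: Bystander: small steel sample scoop lying on the bench, 160 mm long, 18 mm high, loose.
There are look-alikes about, which are no part of the job. Leave any pink or red look-alike of the beaker alone.

How it is judged:
By the outcome, as a careful person would: the job done as asked, in the order asked, and still so for the second after the job is handed in, with the robot touching nothing.
It also fails if it takes over 72 s, if anything falls off the work surface, if the arm or the gripper's body presses on something with over 40 N, if the wrist force passes 120 N, or if a joint passes its speed limit or range.

## Working session

There is one attempt and no reset: what is moved stays moved. The work goes in short steps, Python scripts to look and compute and a tool call to move; the robot and the scene stay as the last step left them, time stands still between calls to the robot, and variables do not carry over. Pictures are saved under pics/ and viewed, about 8 in all and at most 12, crops included, and the job is handed in when it is done.

Besides the shell and the picture viewer there is one more tool, called after "Call:" by a JSON object that holds its "api" and its "payload". servo_tool: Moves the arm, as the interface text tells. Its arguments: {"type":"object","properties":{"series":{"type":"array","items":{"type":"object","properties":{"slide":{"type":"array","items":{"type":"number"}},"rot":{"type":"array","items":{"type":"number"}},"claw":{"type":"number"}}}},"squeeze":{"type":"number"}},"required":["series"]}

```bash
mkdir -p pics; ls; cat > h.py <<'E'
import numpy as np,cv2,pickle
from bench import get_state,grab_frame
def snap(n,tag):
    f=grab_frame(n); pickle.dump(f,open(f'{tag}.pkl','wb')); cv2.imwrite(f'pics/{tag}.png',f['pixels'][:,:,::-1]); return f
def load(t): return pickle.load(open(f'{t}.pkl','rb'))
def ray(f,u,v):
    d=np.array([(u-f['cx'])/f['fx'],(v-f['cy'])/f['fy'],1.]); return np.array(f['xyz']),np.array(f['rotation'])@d
def onz(f,u,v,z):
    o,d=ray(f,u,v); return o+d*(z-o[2])/d[2]
def pt(f,u,v):
    o,d=ray(f,u,v); return o+d*f['range_z'][int(v),int(u)]
def pix(f,p):
    c=np.array(f['rotation']).T@(np.array(p)-np.array(f['xyz'])); return c[0]/c[2]*f['fx']+f['cx'],c[1]/c[2]*f['fy']+f['cy']
E
python3 - <<'E'
from h import *
for n in('scene','top'):
    f=snap(n,n+'0'); print(n,f['xyz'],np.array(f['rotation']).round(3).tolist(),f['fx'],f['cx'],f['cy'])
a=np.vstack([cv2.imread('pics/scene0.png')]); 
print(get_state())
E
```

```text
pics
scene [ 1.33912749 -0.47226028  0.72652067] [-2.136, 0.011, 1.031] 403.06925202603077 319.58994239171614 196.58025874265385
top [0.2710904  0.00773637 1.26321694] [-2.943, 0.009, -1.577] 404.21318369665624 321.5120861755346 198.8885757967413
{'t': 0.1, 'qpos': array([-1.28971167,  0.60004693, -0.00258707,  1.60006208,  0.00180935,
        0.94292939, -0.07977633]), 'dq': array([-0.00175267, -0.00231778,  0.00078597, -0.00048551, -0.00137299,
        0.00119678,  0.00133233]), 'joint_torque': array([ 4.17275325e-03, -7.66558313e+01,  1.50166992e+00, -2.52935565e+01,
       -5.23353147e-02,  1.37033901e-02,  5.93877212e-05]), 'tool_pos': array([0.25379948, 0.67892293, 0.40393985]), 'ee_rot': array([-1.57223499e+00, -1.16889172e-04, -3.57660810e-01]), 'contact_force': array([ 0.2709994 ,  0.06223172, -0.50232578]), 'wrist_torque': array([0.06225716, 0.04703765, 0.00377259]), 'gripper_width': 0.09322713155057277}
```

```bash
python3 - <<'E'
s=open('h.py').read()
s=s.replace("f=grab_frame(n);","f=grab_frame(n); f['rotation']=Rn.from_euler('xyz',f['rotation']).as_matrix();").replace("import numpy","from scipy.spatial.transform import Rotation as Rn\nimport numpy",1)
open('h.py','w').write(s)
from h import *
for n in('scene','top'):
    f=snap(n,n+'0')
E
```

```text
(no output)
```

View pics/scene0.png

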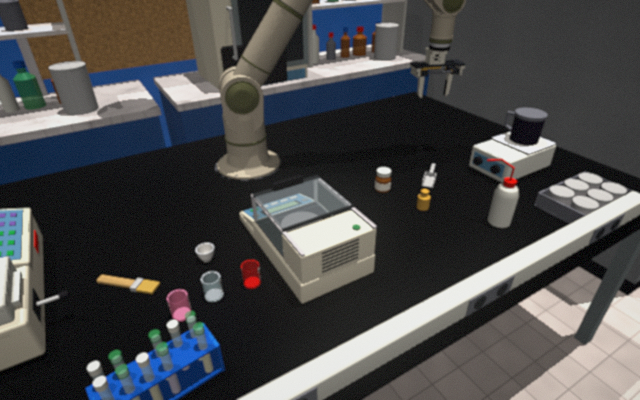

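View pics/top0.png

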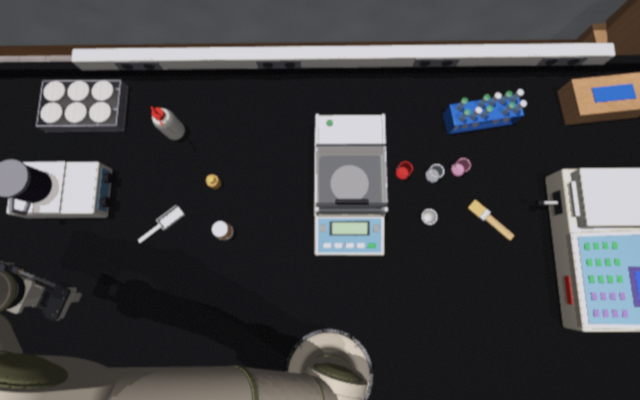

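```bash
python3 - <<'E'
from h import *
t=load('top0');s=load('scene0')
a=cv2.resize(t['pixels'][105:265,305:480],None,fx=4.4,fy=3.75/1.25*1.4667,interpolation=cv2.INTER_CUBIC)[:590]
b=cv2.resize(s['pixels'][255:315,160:270],None,fx=7,fy=7,interpolation=cv2.INTER_CUBIC)
cv2.imwrite('pics/c1.png',a[:590,:770,::-1]); cv2.imwrite('pics/c2.png',b[:,:,::-1]); print(a.shape,b.shape)
for u,v in[(317,117),(383,117),(317,148),(383,148),(317,252),(383,252),(351,202),(351,180),(325,180),(434,165),(434,173),(434,182)]:
    print(u,v,pt(t,u,v).round(3))
# black handle mask
g=t['pixels'].astype(int).max(2)
m=(g<45).astype(np.uint8); sub=m[190:212,325:378]
n,l,st,c=cv2.connectedComponentsWithStats(sub); print(st,c)
E
```

```text
(590, 770, 3) (420, 770, 3)
317 117 [0.736 0.028 0.16 ]
383 117 [ 0.735 -0.164  0.157]
317 148 [0.641 0.028 0.161]
383 148 [ 0.639 -0.16   0.162]
317 252 [0.355 0.032 0.035]
383 252 [ 0.353 -0.166  0.041]
351 202 [ 0.479 -0.064  0.184]
351 180 [ 0.545 -0.066  0.166]
325 180 [0.547 0.006 0.161]
434 165 [ 0.619 -0.332  0.054]
434 173 [ 0.608 -0.345 -0.   ]
434 182 [ 0.577 -0.343  0.002]
[[   0    0   53   22 1133]
 [  11   13   32    2   33]] [[25.99646955 10.42630185]
 [26.12121212 13.03030303]]
```

View pics/c1.png

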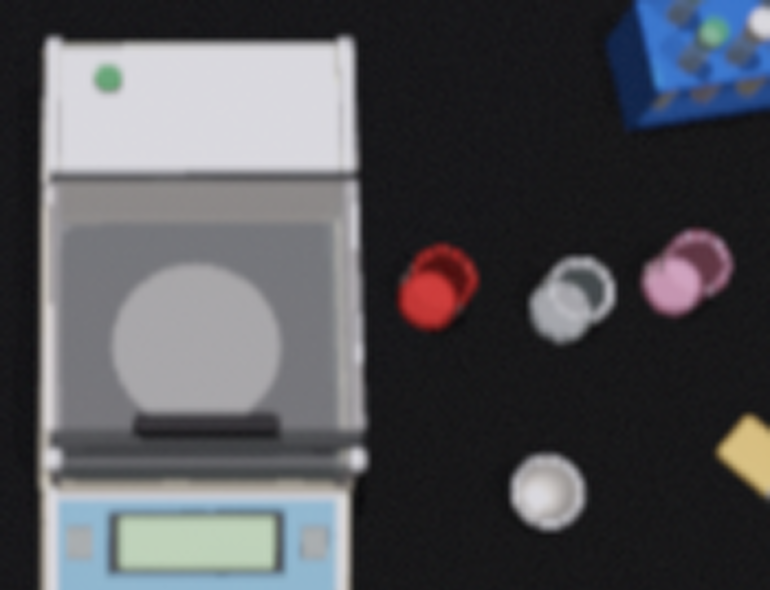

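View pics/c2.png

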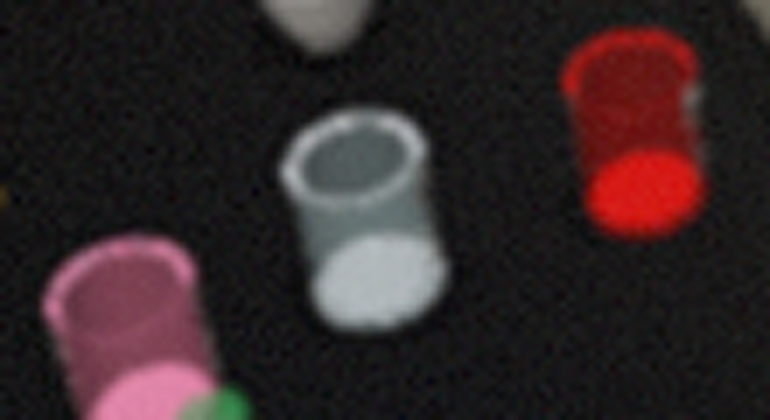

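```bash
python3 - <<'E'
from h import *
t=load('top0');s=load('scene0')
C=lambda x,y:(305+x/4.4-.4,105+y/4.4-.4)
S=lambda x,y:(160+x/7-.4,255+y/7-.4)
print('bk',onz(t,*C(580,290),.058),onz(t,*C(562,311),.001),onz(s,*S(354,160),.058),onz(s,*S(380,282),.001))
print('red',onz(t,*C(445,277),.058),onz(t,*C(429,300),.001),'pink',onz(t,*C(698,262),.058))
print('crucible',onz(t,*C(548,492),.038))
print('pan',onz(t,*C(196,345),.085), 'L/R/T/B',onz(t,*C(112,345),.085),onz(t,*C(281,345),.085),onz(t,*C(196,262),.085))
print('handle',onz(t,*C(207,425),.187),onz(t,*C(135,425),.187),onz(t,*C(279,425),.187))
print('tower corners',[onz(t,*C(*p),.16).round(4) for p in[(47,38),(352,38),(53,176),(352,176)]])
print('runner posts',[onz(t,*C(*p),.16).round(4) for p in[(55,460),(357,460)]])
# plane-depth: handle & beaker rim points from depth in both
for n,f in(('t',t),('s',s)):
    H,W=f['range_z'].shape; v,u=np.mgrid[:H,:W]
    d=np.stack([(u-f['cx'])/f['fx'],(v-f['cy'])/f['fy'],np.ones((H,W))],-1)@np.array(f['rotation']).T
    P=np.array(f['xyz'])+d*f['range_z'][...,None]
    ok=f['range_z']>0
    m=ok&(abs(P[...,0]-.6)<.07)&(abs(P[...,1]+.35)<.037)&(P[...,2]>.045)&(P[...,2]<.075)
    q=P[m]; print(n,'rim',len(q),q.min(0).round(3),q.max(0).round(3),q.mean(0).round(3))
    m=ok&(abs(P[...,0]-.48)<.05)&(abs(P[...,1]+.065)<.07)&(P[...,2]>.173)
    q=P[m]; print(n,'handle',len(q),q.min(0).round(3),q.max(0).round(3),q.mean(0).round(3))
    if len(q)>5:
        k=np.polyfit(q[:,1],q[:,0],1);print('slope',k)
E
```

```text
bk [ 0.60001075 -0.33689818  0.058     ] [ 0.59981351 -0.33909221  0.001     ] [ 0.60101343 -0.33926192  0.058     ] [ 0.60173212 -0.33933234  0.001     ]
red [ 0.61026255 -0.24312334  0.058     ] [ 0.60896476 -0.24247095  0.001     ] pink [ 0.61958717 -0.42067231  0.058     ]
crucible [ 0.46048861 -0.3113993   0.038     ]
pan [ 0.55621453 -0.06606343  0.085     ] L/R/T/B [ 0.55669993 -0.00889261  0.085     ] [ 0.55572378 -0.12386329  0.085     ] [ 0.61485586 -0.06722228  0.085     ]
handle [ 0.48079863 -0.06544637  0.187     ] [ 0.48115608 -0.02109743  0.187     ] [ 0.48044144 -0.10976192  0.187     ]
tower corners [array([0.7475, 0.0329, 0.16  ]), array([ 0.7455, -0.1684,  0.16  ]), array([0.6519, 0.0294, 0.16  ]), array([ 0.65  , -0.1648,  0.16  ])]
runner posts [array([0.4644, 0.0288, 0.16  ]), array([ 0.4629, -0.161 ,  0.16  ])]
t rim 69 [ 0.58  -0.358  0.046] [ 0.622 -0.316  0.064] [ 0.601 -0.337  0.055]
t handle 173 [ 0.477 -0.11   0.173] [ 0.49  -0.02   0.192] [ 0.483 -0.067  0.185]
slope [-0.01637108  0.48146818]
s rim 186 [ 0.579 -0.361  0.045] [ 0.623 -0.319  0.062] [ 0.601 -0.34   0.053]
s handle 203 [ 0.478 -0.113  0.173] [ 0.494 -0.021  0.189] [ 0.488 -0.071  0.182]
slope [0.01409388 0.48927223]
```

The clear beaker is at scene (212,287) and top (434,173). Possible mix-ups are red at scene (251,273), pink at (180,303) and the crucible at (205,253). The crop shows only the middle one is colourless with white rims, so I choose that one. Beaker is at about (0.601,-0.339), pan at (0.557,-0.066) and handle at (0.481,-0.066), with balance yaw about 0. First I'll push the lid's handle back with the fingers closed.

Call:
{"api": "servo_tool", "payload": {"series": [{"slide": [0.19,-0.33,0],"rot": [0,0,20.5],"claw": 1},{"slide": [0.19,-0.33,0],"rot": [0,0,20.5],"claw": 1},{"slide": [0.19,-0.33,0],"rot": [0,0,20.5],"claw": 1},{"slide": [0.19,-0.33,0],"rot": [0,0,20.5],"claw": 1},{"slide": [0.19,-0.33,0],"rot": [0,0,20.5],"claw": 1},{"slide": [0.19,-0.33,0],"rot": [0,0,20.5],"claw": 1},{"slide": [0.19,-0.33,0],"rot": [0,0,20.5],"claw": 1},{"slide": [0.19,-0.33,0],"rot": [0,0,20.5],"claw": 1},{"slide": [0.19,-0.33,0],"rot": [0,0,20.5],"claw": 1},{"slide": [0.19,-0.33,0],"rot": [0,0,20.5],"claw": 1},{"slide": [0.19,-0.33,0],"rot": [0,0,20.5],"claw": 1},{"slide": [0.19,-0.33,0],"rot": [0,0,20.5],"claw": 1}]}}

```text
t: 1.2
tool_pos: [0.4439, 0.3494, 0.4048]
ee_rot: [-1.57, 0.0, -0.001]
contact_force: [-0.7, 0.4, -0.2]
gripper_width: 0.0176
```

Call:
{"api": "servo_tool", "payload": {"series": [{"slide": [0,-0.415,0],"claw": 1},{"slide": [0,-0.415,0],"claw": 1},{"slide": [0,-0.415,0],"claw": 1},{"slide": [0,-0.415,0],"claw": 1},{"slide": [0,-0.415,0],"claw": 1},{"slide": [0,-0.415,0],"claw": 1},{"slide": [0,-0.415,0],"claw": 1},{"slide": [0,-0.415,0],"claw": 1},{"slide": [0,-0.415,0],"claw": 1},{"slide": [0,-0.415,0],"claw": 1},{"slide": [0,-0.415,0],"claw": 1},{"slide": [0,-0.415,0],"claw": 1}]}}

```text
schema error: expected keys slide, rot, claw
```

Call:
{"api": "servo_tool", "payload": {"series": [{"slide": [0,0,-0.02],"claw": 1},{"slide": [0,0,-0.03],"claw": 1},{"slide": [0,0,-0.04],"claw": 1},{"slide": [0,0,-0.045],"claw": 1},{"slide": [0,0,-0.045],"claw": 1},{"slide": [0,0,-0.045],"claw": 1}]}}

```text
schema error: expected keys slide, rot, claw
```

```bash
python3 - <<'E'
from h import *
s=get_state();print(s['t'],s['tool_pos'],s['ee_rot'],s['contact_force'],s['gripper_width'])
f=snap('scene','s1')
cv2.imwrite('pics/c3.png',cv2.resize(f['pixels'][120:270,200:400],None,fx=3.8,fy=3.8,interpolation=2)[:,:,::-1])
E
```

```text
1.2 [0.44385907 0.3493638  0.40482794] [-1.57010118e+00  4.30937774e-05 -8.44895426e-04] [-0.7463176   0.40762068 -0.15804397] 0.017551053403922646
```

View pics/c3.png

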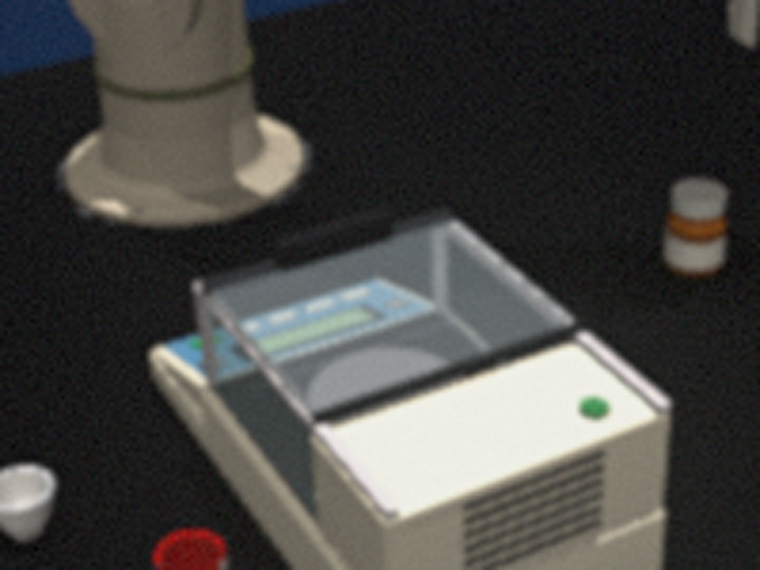

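The moves were refused because `rot` was missing. The picture shows the arm not yet at the balance and the lid shut, with its handle at crop (335,235). I'll resend with `rot` included.

Call:
{"api": "servo_tool", "payload": {"series": [{"slide": [0,-0.415,0],"rot": [0,0,0],"claw": 1},{"slide": [0,-0.415,0],"rot": [0,0,0],"claw": 1},{"slide": [0,-0.415,0],"rot": [0,0,0],"claw": 1},{"slide": [0,-0.415,0],"rot": [0,0,0],"claw": 1},{"slide": [0,-0.415,0],"rot": [0,0,0],"claw": 1},{"slide": [0,-0.415,0],"rot": [0,0,0],"claw": 1},{"slide": [0,-0.415,0],"rot": [0,0,0],"claw": 1},{"slide": [0,-0.415,0],"rot": [0,0,0],"claw": 1},{"slide": [0,-0.415,0],"rot": [0,0,0],"claw": 1},{"slide": [0,-0.415,0],"rot": [0,0,0],"claw": 1},{"slide": [0,-0.415,0],"rot": [0,0,0],"claw": 1},{"slide": [0,-0.415,0],"rot": [0,0,0],"claw": 1}]}}

```text
t: 2.25
tool_pos: [0.4443, -0.0663, 0.4047]
ee_rot: [-1.571, -0.0, -0.002]
contact_force: [-0.0, 0.6, 0.2]
gripper_width: 0.0006
```

Call:
{"api": "servo_tool", "payload": {"series": [{"slide": [0,0,-0.02],"rot": [0,0,0],"claw": 1},{"slide": [0,0,-0.035],"rot": [0,0,0],"claw": 1},{"slide": [0,0,-0.045],"rot": [0,0,0],"claw": 1},{"slide": [0,0,-0.045],"rot": [0,0,0],"claw": 1},{"slide": [0,0,-0.045],"rot": [0,0,0],"claw": 1},{"slide": [0,0,-0.045],"rot": [0,0,0],"claw": 1}]}}

```text
t: 2.75
tool_pos: [0.4444, -0.0644, 0.3601]
ee_rot: [-1.57, -0.0, 0.003]
contact_force: [-0.2, 0.5, 0.2]
gripper_width: 0.0003
```

```bash
python3 - <<'E'
from h import *
s=get_state();print(s['t'],s['tool_pos'],s['contact_force'])
f=snap('scene','s1')
cv2.imwrite('pics/c4.png',cv2.resize(f['pixels'][120:270,200:400],None,fx=3.8,fy=3.8,interpolation=2)[:,:,::-1])
E
```

```text
2.75 [ 0.44439755 -0.06439454  0.3601321 ] [-0.18365485  0.49129682  0.18835783]
```

View pics/c4.png

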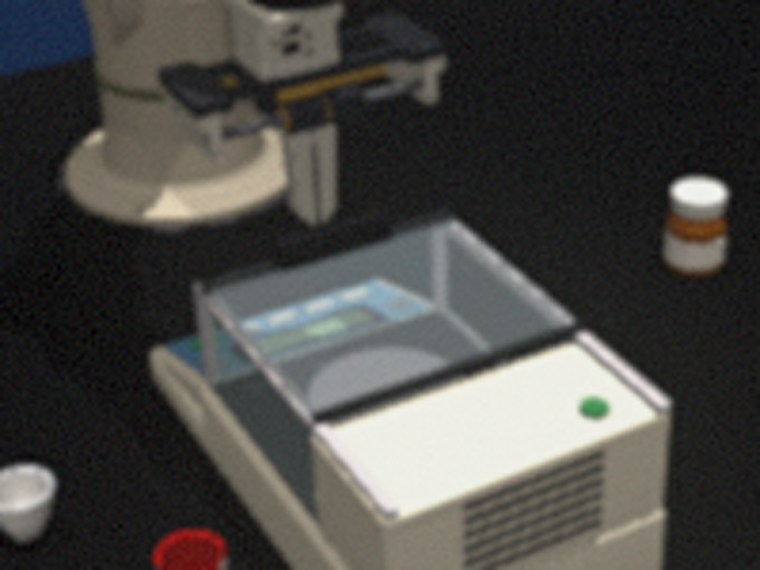

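The picture shows the closed fingers just in front of the handle, at crop (312,215). Now I push along +x.

Call:
{"api": "servo_tool", "payload": {"series": [{"slide": [0.01,0,-0.002],"rot": [0,0,0],"claw": 1},{"slide": [0.015,0,-0.002],"rot": [0,0,0],"claw": 1},{"slide": [0.02,0,-0.002],"rot": [0,0,0],"claw": 1},{"slide": [0.025,0,-0.002],"rot": [0,0,0],"claw": 1},{"slide": [0.03,0,-0.002],"rot": [0,0,0],"claw": 1},{"slide": [0.04,0,-0.002],"rot": [0,0,0],"claw": 1},{"slide": [0.05,0,-0.002],"rot": [0,0,0],"claw": 1},{"slide": [0.06,0,-0.002],"rot": [0,0,0],"claw": 1},{"slide": [0.07,0,-0.002],"rot": [0,0,0],"claw": 1},{"slide": [0.08,0,-0.002],"rot": [0,0,0],"claw": 1},{"slide": [0.09,0,-0.002],"rot": [0,0,0],"claw": 1},{"slide": [0.1,0,-0.002],"rot": [0,0,0],"claw": 1}]}}

```text
t: 3.8
tool_pos: [0.5429, -0.0665, 0.3573]
ee_rot: [-1.571, 0.005, -0.001]
contact_force: [-8.1, -0.5, 5.2]
gripper_width: 0.0003
```

Call:
{"api": "servo_tool", "payload": {"series": [{"slide": [0.01,0,0],"rot": [0,0,0],"claw": 1},{"slide": [0.02,0,0],"rot": [0,0,0],"claw": 1},{"slide": [0.03,0,0],"rot": [0,0,0],"claw": 1},{"slide": [0.04,0,0],"rot": [0,0,0],"claw": 1},{"slide": [0.05,0,0],"rot": [0,0,0],"claw": 1},{"slide": [0.055,0,0],"rot": [0,0,0],"claw": 1},{"slide": [0.06,0,0],"rot": [0,0,0],"claw": 1},{"slide": [0.06,0,0],"rot": [0,0,0],"claw": 1}]}}

```text
t: 4.47
tool_pos: [0.6037, -0.0667, 0.3572]
ee_rot: [-1.572, 0.003, -0.001]
contact_force: [-3.6, -3.1, 1.7]
gripper_width: 0.0002
```

Call:
{"api": "servo_tool", "payload": {"series": [{"slide": [0.002,0,0],"rot": [0,0,0],"claw": 1},{"slide": [0.004,0,0],"rot": [0,0,0],"claw": 1},{"slide": [0.006,0,0],"rot": [0,0,0],"claw": 1},{"slide": [0.006,0,0],"rot": [0,0,0],"claw": 1}]}}

```text
t: 4.8
tool_pos: [0.609, -0.0668, 0.3572]
ee_rot: [-1.572, 0.004, -0.001]
contact_force: [-5.9, -2.8, 2.2]
gripper_width: 0.0004
```

Call:
{"api": "servo_tool", "payload": {"series": [{"slide": [0.002,0,0],"rot": [0,0,0],"claw": 1},{"slide": [0.004,0,0],"rot": [0,0,0],"claw": 1},{"slide": [0.004,0,0],"rot": [0,0,0],"claw": 1},{"slide": [0.004,0,0],"rot": [0,0,0],"claw": 1}]}}

```text
t: 5.13
tool_pos: [0.612, -0.0668, 0.3571]
ee_rot: [-1.571, 0.007, -0.001]
contact_force: [-10.1, -2.0, 5.6]
gripper_width: 0.0004
```

Call:
{"api": "servo_tool", "payload": {"series": [{"slide": [0.002,0,0],"rot": [0,0,0],"claw": 1},{"slide": [0.004,0,0],"rot": [0,0,0],"claw": 1},{"slide": [0.004,0,0],"rot": [0,0,0],"claw": 1},{"slide": [0.004,0,0],"rot": [0,0,0],"claw": 1}]}}

```text
t: 5.47
tool_pos: [0.6134, -0.0668, 0.357]
ee_rot: [-1.571, 0.014, -0.002]
contact_force: [-22.2, -0.9, 15.8]
gripper_width: 0.0006
```

Call:
{"api": "servo_tool", "payload": {"series": [{"slide": [-0.01,0,0],"rot": [0,0,0],"claw": 1},{"slide": [-0.03,0,0],"rot": [0,0,0],"claw": 1},{"slide": [-0.03,0,0.03],"rot": [0,0,0],"claw": 1},{"slide": [-0.03,0,0.06],"rot": [0,0,0],"claw": 1},{"slide": [-0.012,-0.272,0.06],"rot": [0,0,0],"claw": -0.35},{"slide": [-0.012,-0.272,0.06],"rot": [0,0,0],"claw": -0.35},{"slide": [-0.012,-0.272,0.06],"rot": [0,0,0],"claw": -0.35},{"slide": [-0.012,-0.272,0.06],"rot": [0,0,0],"claw": -0.35},{"slide": [-0.012,-0.272,0.06],"rot": [0,0,0],"claw": -0.35},{"slide": [-0.012,-0.272,0.06],"rot": [0,0,0],"claw": -0.35},{"slide": [-0.012,-0.272,0.06],"rot": [0,0,0],"claw": -0.35},{"slide": [-0.012,-0.272,0.06],"rot": [0,0,0],"claw": -0.35}]}}

```text
t: 6.47
tool_pos: [0.6046, -0.3448, 0.4173]
ee_rot: [-1.574, -0.0, -0.008]
contact_force: [-0.7, -0.3, -0.2]
gripper_width: 0.0492
```

```bash
python3 - <<'E'
from h import *
s=get_state();print(s['t'],s['tool_pos'],s['ee_rot'],s['contact_force'],s['gripper_width'])
t=snap('top','t2');f=snap('scene','s2');w=snap('wrist','w2')
a=cv2.resize(t['pixels'][100:260,300:500],None,fx=2,fy=2,interpolation=2)
b=cv2.resize(f['pixels'][150:310,180:380],None,fx=2,fy=2,interpolation=2)
c=cv2.resize(w['pixels'],(400,250))
cv2.imwrite('pics/c5.png',np.vstack([np.hstack([a,b]),np.hstack([c,c*0])])[:,:,::-1])
for n,f in(('t',t),('s',f)):
    H,W=f['range_z'].shape; v,u=np.mgrid[:H,:W]
    d=np.stack([(u-f['cx'])/f['fx'],(v-f['cy'])/f['fy'],np.ones((H,W))],-1)@np.array(f['rotation']).T
    P=np.array(f['xyz'])+d*f['range_z'][...,None]
    m=(f['range_z']>0)&(abs(P[...,0]-.61)<.06)&(abs(P[...,1]+.065)<.06)&(P[...,2]>.173)&(P[...,2]<.2)
    q=P[m]; print(n,len(q),q.min(0).round(4),q.max(0).round(4),q.mean(0).round(4),np.polyfit(q[:,1],q[:,0],1))
E
```

```text
6.4667 [ 0.60463082 -0.34482707  0.41732336] [-1.57434712e+00 -2.12200722e-05 -7.65382045e-03] [-0.68269331 -0.3268611  -0.19790942] 0.049200785345815505
t 186 [ 0.6198 -0.1117  0.1731] [ 0.6329 -0.0222  0.191 ] [ 0.6254 -0.0667  0.1849] [0.01038817 0.62611099]
s 240 [ 0.6213 -0.1143  0.1735] [ 0.636  -0.0246  0.19  ] [ 0.6309 -0.0715  0.1825] [0.01722545 0.63213524]
```

View pics/c5.png

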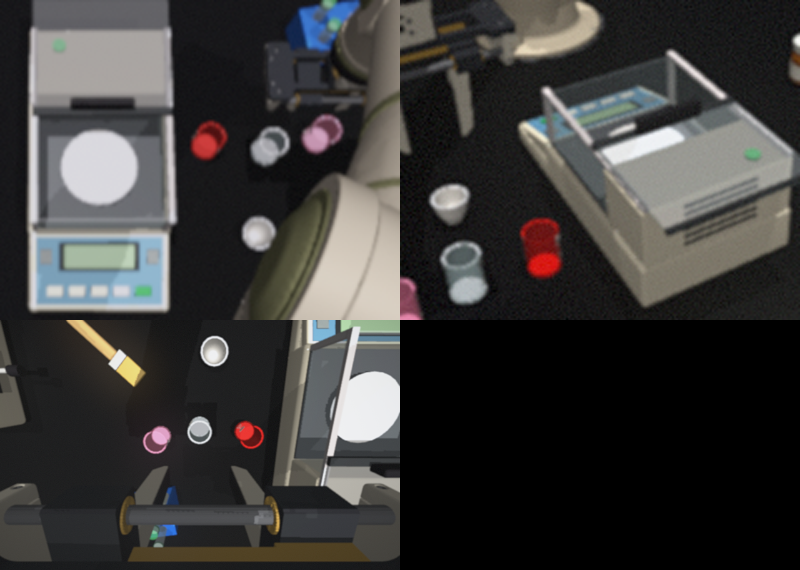

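The lid is fully back (handle at scene panel (640,130), 0.627 m, about 146 mm from its start, and it met the stop). The beaker is free between the pink and red ones. Next I refine the pan centre and let the arm settle.

Call:
{"api": "servo_tool", "payload": {"series": [{"slide": [-0.004,0,0],"rot": [0,0,0],"claw": -0.4},{"slide": [-0.004,0,0],"rot": [0,0,0],"claw": -0.4},{"slide": [-0.004,0,0],"rot": [0,0,0],"claw": -0.4},{"slide": [-0.004,0,0],"rot": [0,0,0],"claw": -0.4},{"slide": [-0.004,0,0],"rot": [0,0,0],"claw": -0.4}]}}

```text
t: 7.03
tool_pos: [0.6021, -0.3373, 0.418]
ee_rot: [-1.571, -0.0, 0.001]
contact_force: [-0.4, -0.9, -0.1]
gripper_width: 0.0652
```

```bash
python3 - <<'E'
from h import *
for n in('t2','s2'):
    f=load(n); g=cv2.cvtColor(f['pixels'],cv2.COLOR_RGB2GRAY)
    u0,v0=pix(f,[.557,-.066,.085]); u0,v0=int(u0),int(v0)
    sub=g[v0-26:v0+27,u0-30:u0+31]; m=(sub>205 if n=='t2' else sub>205).astype(np.uint8)
    k,l,st,c=cv2.connectedComponentsWithStats(m); i=1+np.argmax(st[1:,4])
    cs,_=cv2.findContours((l==i).astype(np.uint8),0,1); e=cv2.fitEllipse(max(cs,key=len))
    print(n,u0,v0,st[i],e, onz(f,e[0][0]+u0-30,e[0][1]+v0-26,.085))
s=get_state();print(s['tool_pos'],s['ee_rot'],s['gripper_width'])
w=snap('wrist','w3'); print(w['xyz'])
for p in[[.601,-.3385,.058],[.601,-.3385,0]]: print('pred px',pix(w,p))
g=w['pixels'].astype(int); u,v=map(int,pix(w,[.601,-.3385,.03]))
sub=g[v-70:v+70,u-70:u+70]; print(u,v)
cv2.imwrite('pics/c6.png',cv2.resize(sub.astype(np.uint8),None,fx=4,fy=4)[:,:,::-1])
E
```

```text
t2 349 182 [  12   11   37   34 1009] ((30.049531936645508, 27.314481735229492), (33.80669021606445, 36.13503646850586), 95.3639144897461) [ 0.55527672 -0.06575776  0.085     ]
s2 302 222 [ 10  18  40  18 318] ((28.515121459960938, 26.51140785217285), (8.437434196472168, 48.60810089111328), 72.0062255859375) [ 0.55329566 -0.06905734  0.085     ]
[ 0.60207953 -0.3373073   0.41795956] [-1.57085523e+00 -3.12282602e-04  8.79091365e-04] 0.0651644951291557
[ 0.52624187 -0.33860413  0.3980545 ]
pred px (np.float64(318.80408083364676), np.float64(183.07087072087228))
pred px (np.float64(318.80515910072626), np.float64(173.75370506675918))
318 178
```

View pics/c6.png

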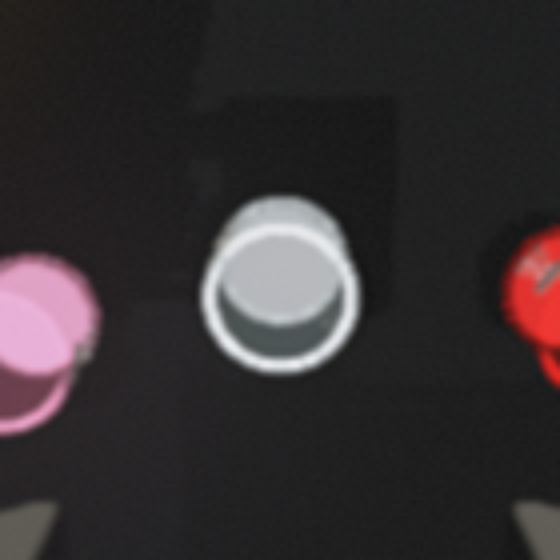

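The wrist view agrees: rim at crop (281,298) against a predicted (283,300). Descending.

Call:
{"api": "servo_tool", "payload": {"series": [{"slide": [-0.001,-0.001,-0.03],"rot": [0,0,0],"claw": -0.4},{"slide": [-0.001,-0.001,-0.06],"rot": [0,0,0],"claw": -0.4},{"slide": [-0.001,-0.001,-0.09],"rot": [0,0,0],"claw": -0.4},{"slide": [-0.001,-0.001,-0.12],"rot": [0,0,0],"claw": -0.4},{"slide": [-0.001,-0.001,-0.15],"rot": [0,0,0],"claw": -0.4},{"slide": [-0.001,-0.001,-0.17],"rot": [0,0,0],"claw": -0.4},{"slide": [-0.001,-0.001,-0.19],"rot": [0,0,0],"claw": -0.4},{"slide": [-0.001,-0.001,-0.2],"rot": [0,0,0],"claw": -0.4},{"slide": [-0.001,-0.001,-0.21],"rot": [0,0,0],"claw": -0.4},{"slide": [-0.001,-0.001,-0.215],"rot": [0,0,0],"claw": -0.4},{"slide": [-0.001,-0.001,-0.215],"rot": [0,0,0],"claw": -0.4},{"slide": [-0.001,-0.001,-0.215],"rot": [0,0,0],"claw": -0.4}]}}

```text
t: 8.08
tool_pos: [0.6012, -0.339, 0.2034]
ee_rot: [-1.571, -0.001, 0.0]
contact_force: [0.3, -1.1, 0.1]
gripper_width: 0.0652
```

Call:
{"api": "servo_tool", "payload": {"series": [{"slide": [0,0,0],"rot": [0,0,0],"claw": 0.0},{"slide": [0,0,0],"rot": [0,0,0],"claw": 0.0},{"slide": [0,0,0],"rot": [0,0,0],"claw": 0.0},{"slide": [0,0,0],"rot": [0,0,0],"claw": 0.06},{"slide": [0,0,0],"rot": [0,0,0],"claw": 0.09},{"slide": [0,0,0],"rot": [0,0,0],"claw": 0.12},{"slide": [0,0,0],"rot": [0,0,0],"claw": 0.15},{"slide": [0,0,0],"rot": [0,0,0],"claw": 0.2},{"slide": [0,0,0],"rot": [0,0,0],"claw": 0.3},{"slide": [0,0,0],"rot": [0,0,0],"claw": 0.3},{"slide": [0,0,0],"rot": [0,0,0],"claw": 0.3}], "squeeze": 4}}

```text
t: 9.0
tool_pos: [0.6009, -0.3389, 0.2029]
ee_rot: [-1.571, -0.0, -0.0]
contact_force: [-0.3, -0.5, 3.8]
gripper_width: 0.041
```

Call:
{"api": "servo_tool", "payload": {"series": [{"slide": [0,0,0.005],"rot": [0,0,0],"claw": 0.3},{"slide": [0,0,0.015],"rot": [0,0,0],"claw": 0.3},{"slide": [0,0,0.03],"rot": [0,0,0],"claw": 0.3},{"slide": [0,0,0.05],"rot": [0,0,0],"claw": 0.3},{"slide": [0,0,0.07],"rot": [0,0,0],"claw": 0.3},{"slide": [0,0,0.09],"rot": [0,0,0],"claw": 0.3},{"slide": [0,0,0.115],"rot": [0,0,0],"claw": 0.3},{"slide": [0,0,0.14],"rot": [0,0,0],"claw": 0.3},{"slide": [0,0,0.165],"rot": [0,0,0],"claw": 0.3},{"slide": [0,0,0.19],"rot": [0,0,0],"claw": 0.3},{"slide": [0,0,0.205],"rot": [0,0,0],"claw": 0.3},{"slide": [0,0,0.215],"rot": [0,0,0],"claw": 0.3}]}}

```text
t: 10.0
tool_pos: [0.6008, -0.339, 0.4209]
ee_rot: [-1.572, -0.003, -0.0]
contact_force: [0.5, -0.2, -1.0]
gripper_width: 0.0412
```

Call:
{"api": "servo_tool", "payload": {"series": [{"slide": [-0.004,0.02,0],"rot": [0,0,0],"claw": 0.3},{"slide": [-0.01,0.045,0],"rot": [0,0,0],"claw": 0.3},{"slide": [-0.015,0.075,0],"rot": [0,0,0],"claw": 0.3},{"slide": [-0.02,0.105,0],"rot": [0,0,0],"claw": 0.3},{"slide": [-0.025,0.135,0],"rot": [0,0,0],"claw": 0.3},{"slide": [-0.03,0.165,0],"rot": [0,0,0],"claw": 0.3},{"slide": [-0.035,0.195,0],"rot": [0,0,0],"claw": 0.3},{"slide": [-0.04,0.22,0],"rot": [0,0,0],"claw": 0.3},{"slide": [-0.043,0.245,0],"rot": [0,0,0],"claw": 0.3},{"slide": [-0.0445,0.262,0],"rot": [0,0,0],"claw": 0.3},{"slide": [-0.0445,0.271,0],"rot": [0,0,0],"claw": 0.3},{"slide": [-0.0445,0.273,0],"rot": [0,0,0],"claw": 0.3}]}}

```text
t: 11.0
tool_pos: [0.5563, -0.0642, 0.4178]
ee_rot: [-1.57, 0.0, 0.003]
contact_force: [-0.1, -1.2, -1.6]
gripper_width: 0.0411
```

Call:
{"api": "servo_tool", "payload": {"series": [{"slide": [0,0,0],"rot": [0,0,0],"claw": 0.3},{"slide": [0,0,0],"rot": [0,0,0],"claw": 0.3},{"slide": [0,0,0],"rot": [0,0,0],"claw": 0.3},{"slide": [0,0,0],"rot": [0,0,0],"claw": 0.3}]}}

```text
t: 11.33
tool_pos: [0.5564, -0.0672, 0.4176]
ee_rot: [-1.571, 0.0, -0.002]
contact_force: [0.1, -0.5, -1.1]
gripper_width: 0.041
```

```bash
python3 - <<'E'
from h import *
s=get_state();print(s['t'],s['tool_pos'],s['ee_rot'],s['contact_force'],s['gripper_width'])
t=snap('top','t4');f=snap('scene','s4');w=snap('wrist','w4')
a=cv2.resize(t['pixels'][100:260,300:500],None,fx=2,fy=2,interpolation=2)
b=cv2.resize(f['pixels'][110:270,220:420],None,fx=2,fy=2,interpolation=2)
c=cv2.resize(w['pixels'],(400,250))
cv2.imwrite('pics/c7.png',np.vstack([np.hstack([a,b]),np.hstack([c,c*0])])[:,:,::-1])
E
```

```text
11.3333 [ 0.55641492 -0.06716109  0.41761293] [-1.57119080e+00  1.44655488e-04 -1.83649832e-03] [ 0.06518162 -0.46351678 -1.11108095] 0.04101066256084268
```

View pics/c7.png

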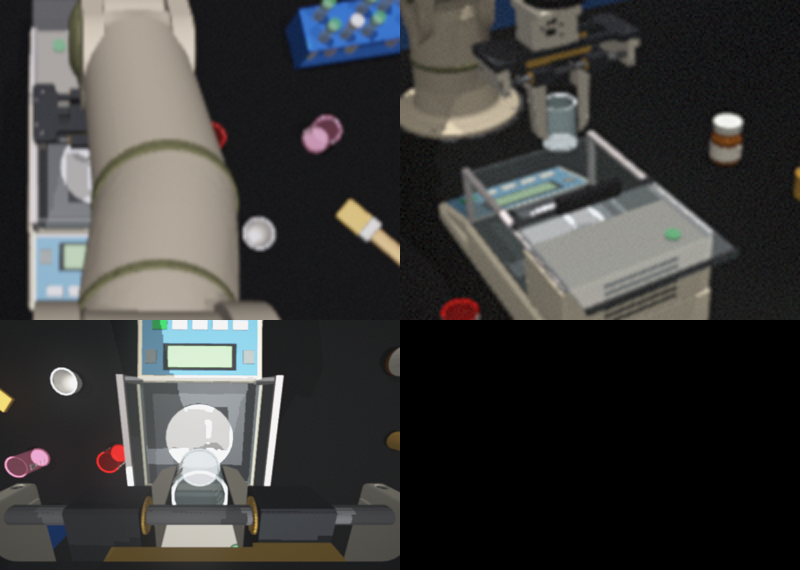

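```bash
python3 - <<'E'
from h import *
f=load('w4');g=cv2.cvtColor(f['pixels'],cv2.COLOR_RGB2GRAY)
u,v=pix(f,[.5565,-.066,.085]);print('pred',u,v,'ends',[np.round(pix(f,[.5565+a,-.066+b,.085]),1) for a,b in((0,.057),(0,-.057),(-.057,0))])
v=int(v)
for r in(v-12,v-6,v): print(r,[int(x) for x in g[r,255:385]])
print([int(x) for x in g[v-65:v-30,int(u)]], v-65)
E
```

```text
pred 320.6934954938807 189.8131922718805 ends [array([374.1, 189.8]), array([267.3, 189.8]), array([320.8, 135.3])]
177 [98, 97, 99, 98, 99, 98, 97, 99, 96, 99, 128, 175, 208, 216, 216, 215, 215, 215, 215, 215, 215, 215, 215, 215, 216, 216, 216, 216, 217, 216, 216, 216, 216, 216, 216, 217, 217, 217, 216, 217, 216, 217, 216, 217, 217, 216, 216, 217, 217, 217, 217, 217, 217, 216, 217, 216, 216, 217, 217, 217, 217, 216, 216, 217, 217, 216, 217, 216, 217, 216, 216, 216, 216, 216, 226, 243, 246, 246, 246, 246, 246, 247, 246, 238, 222, 215, 215, 216, 216, 215, 216, 216, 216, 216, 216, 215, 216, 215, 215, 216, 215, 216, 215, 216, 216, 216, 215, 215, 215, 215, 215, 218, 232, 244, 247, 248, 231, 182, 154, 151, 145, 138, 136, 135, 136, 136, 137, 137, 136, 136]
183 [98, 97, 98, 96, 98, 98, 98, 97, 96, 111, 148, 191, 212, 216, 214, 215, 215, 215, 215, 215, 215, 215, 215, 216, 215, 215, 215, 215, 216, 215, 215, 216, 216, 216, 215, 216, 216, 216, 216, 216, 216, 216, 216, 216, 216, 216, 216, 216, 216, 216, 216, 216, 216, 216, 216, 216, 216, 216, 216, 216, 217, 216, 217, 216, 216, 216, 216, 216, 217
[... 432 characters left out ...]
 215, 215, 215, 215, 215, 216, 216, 216, 215, 216, 215, 216, 216, 216, 216, 216, 215, 216, 216, 216, 216, 217, 216, 216, 216, 216, 216, 216, 216, 216, 216, 216, 216, 216, 216, 216, 216, 216, 216, 215, 216, 215, 217, 215, 215, 216, 215, 215, 218, 226, 233, 235, 235, 232, 225, 217, 215, 215, 216, 216, 216, 216, 215, 215, 216, 215, 216, 216, 216, 215, 216, 215, 216, 215, 216, 216, 216, 216, 215, 216, 216, 216, 215, 214, 215, 225, 242, 247, 247, 247, 246, 221, 158, 134, 132, 135, 135, 135, 135, 135, 135, 135, 134, 136]
[165, 164, 163, 164, 164, 164, 164, 163, 152, 129, 154, 228, 248, 247, 246, 246, 246, 246, 243, 230, 220, 219, 219, 219, 219, 219, 219, 219, 219, 218, 218, 219, 219, 219, 219] 124
```

Wrist view puts the pan centre at about (0.556,-0.0675), within 1 mm of the tool. Descend to about 12 mm above the pan, then creep.

Call:
{"api": "servo_tool", "payload": {"series": [{"slide": [0,0,-0.01],"rot": [0,0,0],"claw": 0.3},{"slide": [0,0,-0.025],"rot": [0,0,0],"claw": 0.3},{"slide": [0,0,-0.045],"rot": [0,0,0],"claw": 0.3},{"slide": [0,0,-0.065],"rot": [0,0,0],"claw": 0.3},{"slide": [0,0,-0.08],"rot": [0,0,0],"claw": 0.3},{"slide": [0,0,-0.095],"rot": [0,0,0],"claw": 0.3},{"slide": [0,0,-0.105],"rot": [0,0,0],"claw": 0.3},{"slide": [0,0,-0.112],"rot": [0,0,0],"claw": 0.3},{"slide": [0,0,-0.117],"rot": [0,0,0],"claw": 0.3},{"slide": [0,0,-0.12],"rot": [0,0,0],"claw": 0.3},{"slide": [0,0,-0.12],"rot": [0,0,0],"claw": 0.3},{"slide": [0,0,-0.12],"rot": [0,0,0],"claw": 0.3}]}}

```text
t: 12.48
tool_pos: [0.5566, -0.066, 0.2981]
ee_rot: [-1.571, -0.001, -0.0]
contact_force: [0.5, -0.1, 0.5]
gripper_width: 0.041
```

Call:
{"api": "servo_tool", "payload": {"series": [{"slide": [0,0,-0.001],"rot": [0,0,0],"claw": 0.3},{"slide": [0,0,-0.002],"rot": [0,0,0],"claw": 0.3},{"slide": [0,0,-0.003],"rot": [0,0,0],"claw": 0.3},{"slide": [0,0,-0.004],"rot": [0,0,0],"claw": 0.3},{"slide": [0,0,-0.005],"rot": [0,0,0],"claw": 0.3},{"slide": [0,0,-0.005],"rot": [0,0,0],"claw": 0.3},{"slide": [0,0,-0.005],"rot": [0,0,0],"claw": 0.3}]}}

```text
t: 13.07
tool_pos: [0.5564, -0.0659, 0.2927]
ee_rot: [-1.571, 0.0, 0.0]
contact_force: [0.7, 0.6, -0.6]
gripper_width: 0.0411
```

```bash
python3 - <<'E'
from h import *
s=get_state();print(s['t'],s['tool_pos'],s['ee_rot'],s['contact_force'],s['gripper_width'])
f=snap('scene','s5');w=snap('wrist','w5')
b=cv2.resize(f['pixels'][150:270,240:380],None,fx=4,fy=4,interpolation=2)
cv2.imwrite('pics/c8.png',b[:,:,::-1])
E
```

```text
13.0667 [ 0.5564104  -0.06590648  0.29265762] [-1.57078572e+00  6.17361701e-05  3.06087917e-05] [ 0.70514785  0.57254867 -0.57918977] 0.041095207252204724
```

View pics/c8.png

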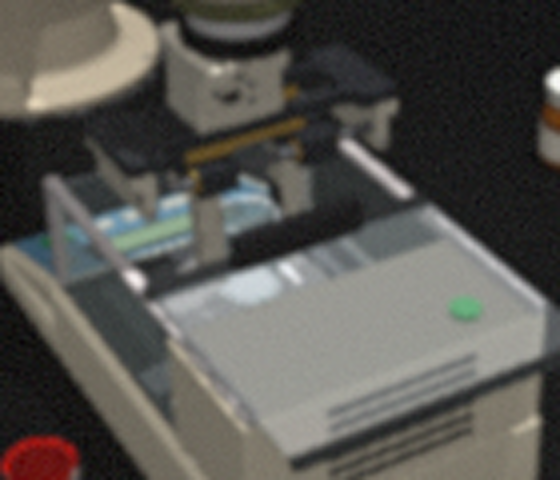

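The beaker's base shows at crop (250,288), just over the pan, with clearance to the handle. I'm about 4–5 mm above and creeping down.

Call:
{"api": "servo_tool", "payload": {"series": [{"slide": [0,0,-0.001],"rot": [0,0,0],"claw": 0.3},{"slide": [0,0,-0.002],"rot": [0,0,0],"claw": 0.3},{"slide": [0,0,-0.003],"rot": [0,0,0],"claw": 0.3},{"slide": [0,0,-0.004],"rot": [0,0,0],"claw": 0.3},{"slide": [0,0,-0.004],"rot": [0,0,0],"claw": 0.3},{"slide": [0,0,-0.004],"rot": [0,0,0],"claw": 0.3}]}}

```text
t: 13.67
tool_pos: [0.5564, -0.0659, 0.2886]
ee_rot: [-1.571, 0.0, 0.0]
contact_force: [0.1, 0.0, -0.3]
gripper_width: 0.0404
```

Call:
{"api": "servo_tool", "payload": {"series": [{"slide": [0,0,-0.0005],"rot": [0,0,0],"claw": 0.3},{"slide": [0,0,-0.001],"rot": [0,0,0],"claw": 0.3},{"slide": [0,0,-0.001],"rot": [0,0,0],"claw": 0.3},{"slide": [0,0,-0.001],"rot": [0,0,0],"claw": 0.3}]}}

```text
t: 14.0
tool_pos: [0.5564, -0.0659, 0.2877]
ee_rot: [-1.571, -0.0, -0.0]
contact_force: [0.2, 0.5, 0.1]
gripper_width: 0.0408
```

Call:
{"api": "servo_tool", "payload": {"series": [{"slide": [0,0,-0.0005],"rot": [0,0,0],"claw": 0.3},{"slide": [0,0,-0.001],"rot": [0,0,0],"claw": 0.3},{"slide": [0,0,-0.001],"rot": [0,0,0],"claw": 0.3},{"slide": [0,0,-0.001],"rot": [0,0,0],"claw": 0.3}]}}

```text
t: 14.33
tool_pos: [0.5564, -0.0659, 0.2867]
ee_rot: [-1.571, -0.0, -0.0]
contact_force: [0.4, 0.1, -0.1]
gripper_width: 0.0411
```

Call:
{"api": "servo_tool", "payload": {"series": [{"slide": [0,0,0],"rot": [0,0,0],"claw": 0.3}]}}

```text
t: 14.42
tool_pos: [0.5564, -0.0659, 0.2868]
ee_rot: [-1.571, -0.0, 0.0]
contact_force: [-0.1, 0.1, 1.0]
gripper_width: 0.0412
```

Call:
{"api": "servo_tool", "payload": {"series": [{"slide": [0,0,0],"rot": [0,0,0],"claw": 0.3}]}}

```text
t: 14.5
tool_pos: [0.5564, -0.0659, 0.2868]
ee_rot: [-1.571, -0.0, 0.0]
contact_force: [-1.0, 0.4, 1.0]
gripper_width: 0.0409
```

Call:
{"api": "servo_tool", "payload": {"series": [{"slide": [0,0,-0.0005],"rot": [0,0,0],"claw": 0.3},{"slide": [0,0,-0.0008],"rot": [0,0,0],"claw": 0.3},{"slide": [0,0,-0.0008],"rot": [0,0,0],"claw": 0.3}]}}

```text
t: 14.75
tool_pos: [0.5564, -0.0659, 0.2859]
ee_rot: [-1.571, -0.0, -0.0]
contact_force: [-0.9, 0.6, 2.1]
gripper_width: 0.0412
```

Call:
{"api": "servo_tool", "payload": {"series": [{"slide": [0,0,0],"rot": [0,0,0],"claw": 0.3}]}}

```text
t: 14.83
tool_pos: [0.5564, -0.0659, 0.2859]
ee_rot: [-1.571, -0.0, 0.0]
contact_force: [-0.3, 0.0, 2.8]
gripper_width: 0.0411
```

Call:
{"api": "servo_tool", "payload": {"series": [{"slide": [0,0,0],"rot": [0,0,0],"claw": 0.3}]}}

```text
t: 14.92
tool_pos: [0.5564, -0.0659, 0.286]
ee_rot: [-1.571, -0.0, 0.0]
contact_force: [-1.1, 0.4, 2.8]
gripper_width: 0.0409
```

Call:
{"api": "servo_tool", "payload": {"series": [{"slide": [0,0,0],"rot": [0,0,0],"claw": 0.3}]}}

```text
t: 15.0
tool_pos: [0.5564, -0.0659, 0.286]
ee_rot: [-1.571, -0.0, 0.0]
contact_force: [0.3, 1.0, 1.8]
gripper_width: 0.0411
```

In contact at about 2.5 N. I'll ease up a little, then release gradually.

Call:
{"api": "servo_tool", "payload": {"series": [{"slide": [0,0,0.0008],"rot": [0,0,0],"claw": 0.3},{"slide": [0,0,0.001],"rot": [0,0,0],"claw": 0.3},{"slide": [0,0,0.001],"rot": [0,0,0],"claw": 0.1},{"slide": [0,0,0.001],"rot": [0,0,0],"claw": 0.05},{"slide": [0,0,0.001],"rot": [0,0,0],"claw": 0},{"slide": [0,0,0.001],"rot": [0,0,0],"claw": -0.1},{"slide": [0,0,0.001],"rot": [0,0,0],"claw": -0.2},{"slide": [0,0,0.001],"rot": [0,0,0],"claw": -0.3},{"slide": [0,0,0.001],"rot": [0,0,0],"claw": -0.4},{"slide": [0,0,0.001],"rot": [0,0,0],"claw": -0.4},{"slide": [0,0,0.001],"rot": [0,0,0],"claw": -0.4},{"slide": [0,0,0.001],"rot": [0,0,0],"claw": -0.4}]}}

```text
t: 16.0
tool_pos: [0.5564, -0.0659, 0.2869]
ee_rot: [-1.571, -0.0, -0.0]
contact_force: [-0.4, 0.6, -0.2]
gripper_width: 0.0648
```

Call:
{"api": "servo_tool", "payload": {"series": [{"slide": [0,0,0.005],"rot": [0,0,0],"claw": -0.4},{"slide": [0,0,0.015],"rot": [0,0,0],"claw": -0.4},{"slide": [0,0,0.03],"rot": [0,0,0],"claw": -0.4},{"slide": [0,0,0.05],"rot": [0,0,0],"claw": -0.4},{"slide": [0,0,0.08],"rot": [0,0,0],"claw": -0.4},{"slide": [0,0,0.11],"rot": [0,0,0],"claw": -0.4},{"slide": [0,0,0.15],"rot": [0,0,0],"claw": -0.4},{"slide": [0,0,0.15],"rot": [0,0,0],"claw": -0.4},{"slide": [0,0,0.15],"rot": [0,0,0],"claw": -0.4},{"slide": [0,0,0.15],"rot": [0,0,0],"claw": -0.4}]}}

```text
t: 16.83
tool_pos: [0.556, -0.0659, 0.4374]
ee_rot: [-1.571, -0.001, 0.0]
contact_force: [0.3, 0.1, -1.1]
gripper_width: 0.0648
```

Call:
{"api": "servo_tool", "payload": {"series": [{"slide": [-0.04,0.4,0.02],"rot": [0,0,0],"claw": -0.4},{"slide": [-0.04,0.4,0.02],"rot": [0,0,0],"claw": -0.4},{"slide": [-0.04,0.4,0.02],"rot": [0,0,0],"claw": -0.4},{"slide": [-0.04,0.4,0.02],"rot": [0,0,0],"claw": -0.4},{"slide": [-0.04,0.4,0.02],"rot": [0,0,0],"claw": -0.4},{"slide": [-0.04,0.4,0.02],"rot": [0,0,0],"claw": -0.4},{"slide": [-0.04,0.4,0.02],"rot": [0,0,0],"claw": -0.4},{"slide": [-0.04,0.4,0.02],"rot": [0,0,0],"claw": -0.4},{"slide": [-0.04,0.4,0.02],"rot": [0,0,0],"claw": -0.4},{"slide": [-0.04,0.4,0.02],"rot": [0,0,0],"claw": -0.4},{"slide": [-0.04,0.4,0.02],"rot": [0,0,0],"claw": -0.4},{"slide": [-0.04,0.4,0.02],"rot": [0,0,0],"claw": -0.4}]}}

```text
t: 17.83
tool_pos: [0.5155, 0.3358, 0.4551]
ee_rot: [-1.572, 0.003, 0.004]
contact_force: [0.3, -0.4, -0.2]
gripper_width: 0.065
```

```bash
python3 - <<'E'
from h import *
s=get_state();print(s['t'],s['tool_pos'],s['contact_force'],s['gripper_width'])
t=snap('top','t6');f=snap('scene','s6')
a=cv2.resize(t['pixels'][110:230,300:400],None,fx=4,fy=4,interpolation=2)
b=cv2.resize(f['pixels'][150:270,230:330],None,fx=4,fy=4,interpolation=2)
cv2.imwrite('pics/c9.png',np.hstack([a,b])[:,:,::-1])
print('pred top pan, rim, base',[np.round((np.array(pix(t,[.5565,-.0665,z]))-[300,110])*4) for z in(.085,.143,.085)])
for n,f in(('t',t),('s',f)):
    H,W=f['range_z'].shape; v,u=np.mgrid[:H,:W]
    d=np.stack([(u-f['cx'])/f['fx'],(v-f['cy'])/f['fy'],np.ones((H,W))],-1)@np.array(f['rotation']).T
    P=np.array(f['xyz'])+d*f['range_z'][...,None]
    for nm,lo,hi,cx in(('rim',.115,.153,.556),('handle',.174,.2,.625)):
        m=(f['range_z']>0)&(abs(P[...,0]-cx)<.045)&(abs(P[...,1]+.066)<.05)&(P[...,2]>lo)&(P[...,2]<hi)
        q=P[m]
        if len(q): print(n,nm,len(q),q.min(0).round(4),q.max(0).round(4),q.mean(0).round(4))
E
```

```text
17.8333 [0.51550077 0.33575798 0.45508849] [ 0.31966533 -0.40372047 -0.16538164] 0.06504529759411934
pred top pan, rim, base [array([197., 292.]), array([202., 272.]), array([197., 292.])]
t rim 102 [ 0.5355 -0.0852  0.1152] [ 0.578  -0.0449  0.1479] [ 0.5573 -0.0654  0.1346]
t handle 182 [ 0.6196 -0.1113  0.174 ] [ 0.633  -0.0221  0.1918] [ 0.6254 -0.0667  0.1854]
s rim 109 [ 0.5344 -0.0882  0.1187] [ 0.5666 -0.0455  0.1453] [ 0.5452 -0.0673  0.1358]
s handle 237 [ 0.6214 -0.1143  0.1741] [ 0.6367 -0.0236  0.1896] [ 0.6311 -0.0717  0.1827]
```

View pics/c9.png

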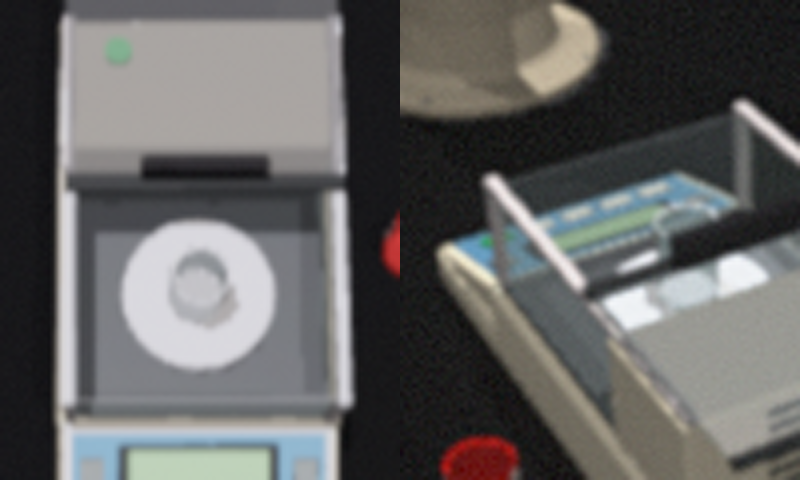

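The beaker stands upright on the pan: its base is at crop (200,290), the pan centre at (198,295), and the lid's handle is fully back at (205,167). I'm handing in.

```bash
python3 -c "
from bench import job_done
print(job_done())"
```

```text
the job is handed in; nothing more can be done
None
```

The lid is fully back and left open, and the empty clear beaker stands upright in the middle of the pan. I handed the job in at about 18 s of robot time; no verdict was reported.

- **Lid:** I pushed its handle back with the fingers closed until it met the stop, where the force rose from about 8 to 22 N in x. The handle ended at x ≈ 0.627, which is 70 mm behind the pan centre, as the description gives for fully open.
- **Beaker:** I held it at 4 N and lowered it in 1 mm steps or less until I read about 2.5 N on the pan. I then eased up 1 mm and opened the fingers.
- **Last checks:** The last top picture showed the beaker upright within about 1–2 mm of the pan centre. The lid was still at its stop, and the gripper was well clear.
- **Bystanders:** I touched none of them. The later pictures showed the red and pink look-alikes and the crucible where they had been. I did not measure the others again at the end.
- **Disagreements:** The pan centre differed by up to 3 mm between views, and I used about the mean. The scene camera's rim points averaged 11 mm forward of the top camera's because the handle hid part of the rim, so I did not use them.
- **Refused calls:** Two early move calls were refused because they left out `rot`. They moved nothing.

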